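# Open the left stage of a twin water filter

## Task

The cartridge in the left housing of the countertop water filter is due for a change. Swing the stiff spout away from above the left cap, round the front, and leave it over the right cap; then unscrew the left cap - the maker gave one housing an ordinary thread and the other a reverse one and nobody remembers which, so try it both ways - and lift it off. Finish while still holding the cap in the gripper, level and still, about 10 cm above the neck it came off; leave the right cap and the things standing round about where they are.

Things in the scene. Friction and masses are not known exactly. Their poses are not given: they have to be found in the camera images.
- filter_unit: Twin countertop water filter, fixed. Grey base 140 (x) x 290 (y) x 22 mm; two alike white round housings, 96 mm wide, with grey caps, their axes at x=0, y=+85 (left) and -85 mm (right); between them at x=+50, y=0 a 30 mm wide post carries the swivel spout. Origin: centre of the underside, on the worktop; x to the rear, y to the left, z up.
- left_neck (a point): Centre of the left housing's top face, 110 mm above the worktop, on which the cap's rim sits; the 41 mm wide threaded neck rises 18 mm inside the cap. Axes as the filter's. Thread hand hidden, differs between starts: the cap loosens counter-clockwise from above (ordinary) or clockwise (reverse); the wrong way it meets a hard stop after 3 deg.
- cap_left: Left cap, to be taken off: grey, ribbed, loose, 52 mm in diameter, 36 mm high, about 0.07 kg. Origin: centre of its underside; z up; its -x is the thin pointer rib on its top, pointing to the filter front when locked. Turned the loosening way it is free from 57 deg and stops at 88 deg: turn 72 deg (1.26 rad), then lift straight up 18 mm or more.
- cap_right: Right cap, like the left one but with the other thread hand; must stay seated where it is. Origin: centre of its underside.
- spout_pivot (a point): On the spout's vertical swivel axis, at the height of the tube's centre line, 178 mm above the worktop. Axes as the filter's. Post and spout hub (20 mm wide) end 184 mm above the worktop.
- spout (a joint): Spout angle about its vertical swivel axis, rad: 0 points to the filter's front (its -x), negative to the left, positive to the right; grows counter-clockwise from above; range -1.75 to 1.75. At -1.04 it lies over the middle of the left cap, at +1.04 over that of the right cap. Stiff: 0.45 N m moves it (4 N at spout_grip) and it stays where it is left.
- spout_grip (a point): On the centre line of the spout's tube, 105 mm from the swivel axis; a good place to pinch or push. Steel tube, level, 12 mm in diameter, its small down-turned end 145 mm from the axis; underside 172 mm above the worktop, 26 mm above the caps. The point's x axis runs along the tube to the swivel axis.
- mug: White mug, 78 x 110 x 97 mm high, bystander left of the filter; origin: centre of its underside.
- small_jar: Small glass jar with lid, 55 mm in diameter, 70 mm high, bystander right of the filter; origin: centre of its underside.
- low_jar: Small glass jar with lid, 56 mm in diameter, 70 mm high, bystander behind the filter; origin: centre of its underside.

How it is judged (in metres and radians):
On the way, in this order (a step that is already met when the one before it is completed fails the run):
1. the spout has been swung round over the right cap, the left cap still seated (value of joint spout between 0.76 and 1.32 rad and z of cap_left in the frame of filter_unit below 0.114 m), for 0.2 s.
2. the left cap is off its neck, in the gripper (z of cap_left in the frame of filter_unit above 0.16 m and contact force between cap_left and the fingers above 0.5 N), for 0.2 s.
At the end, for the whole second after the job is handed in: Left cap held by the fingers (over 1 N), 50 mm or more above its seat, within 80 mm sideways of its neck, tilt under 0.3 rad, under 30 mm/s, touching neither filter nor right cap; spout over the right cap (0.76 to 1.32 rad); right cap seated within 10 mm of its start (z of cap_left in the frame of filter_unit above 0.16 m and horizontal distance between cap_left and left_neck below 0.08 m and angle between cap_left's own z axis and vertical below 0.3 rad and contact force between cap_left and the fingers above 1 N and contact force between cap_left and filter_unit below 0.1 N and contact force between cap_left and cap_right below 0.1 N and value of joint spout between 0.76 and 1.32 rad and linear speed of cap_left below 0.03 m/s and z of cap_right in the frame of filter_unit below 0.115 m and distance of cap_right from where it was at the start of the episode below 0.01 m); the arm keeps its last pose, push and grip.
It fails at once if the right cap was moved by more than 10 mm (distance of cap_right from where it was at the start of the episode above 0.01 m).
It fails at once if the mug was pushed by more than 30 mm (distance of mug from where it was at the start of the episode above 0.03 m).
It fails at once if the small jar was pushed by more than 30 mm (distance of small_jar from where it was at the start of the episode above 0.03 m).
It fails at once if the low jar was pushed by more than 30 mm (distance of low_jar from where it was at the start of the episode above 0.03 m).
It also fails if it takes over 64 s, if anything falls off the work surface, if the arm or the gripper's body presses on something with over 40 N, if the wrist force passes 120 N, or if a joint passes its speed limit or range.

## Robot

A 6-joint arm with a two-finger parallel gripper is mounted at the origin on a cart in front of the work surface, level with it; the furniture and walls round the work are solid. World frame = base frame: x ahead of the robot, y to its left, z up, the work surface at z = 0. Lengths are in mm, angles in rad, forces in N, time in s.
With the tool pointing down it reaches from about 300 to 875 mm from the base axis. Payload 6.4 kg.
Tool frame: the origin (TCP) lies at the very end of the fingers, on their centre line; the grasp point (between the pads) lies 19 mm behind it; z points along the fingers, y is the line along which they close (so a half turn about z gives the same grasp; the last joint's range is limited). The gripper opens to 85 mm and grips with 20 to 120 N. Pads are 22 mm wide; open, the fingers measure 114 mm over their backs; the gripper's body (76 mm by 85 mm) begins 54 mm behind the grasp point. The pads swing forward as they close: fully open they stand 13 mm farther back than shut.
Start: joints at [-1.37, 0.181, 1.607, -0, 1.354, -0.206], TCP at [227.529, -528.083, 231.288] pointing down, gripper open.
Joint ranges: [-2.99, 2.99], [-0.89, 2.07], [0.3, 2.58], [-1.14, 4.28], [0, 2.63], [-3.12, 3.12]. Speed limits (rad/s): [2.57, 2.57, 3.01, 3.14, 3.14, 3.14].

## Interface

Orientations are given as [roll, pitch, yaw] about the fixed x, y, z axes, in that order (R = Rz(yaw) Ry(pitch) Rx(roll)).
In Python, from plant import bot gives the robot as it stands.
- The arm moves only by the tool send_path, called after "Call:" as name([rows], argument=value, ...), one row to a line, values as JSON. Schema: {"type":"object","properties":{"increments":{"type":"array","items":{"type":"object","properties":{"trans":{"type":"array","items":{"type":"number"},"minItems":3,"maxItems":3},"rot":{"type":"array","items":{"type":"number"},"minItems":3,"maxItems":3}},"additionalProperties":false},"minItems":1,"maxItems":10},"jaw":{"type":"number"},"clamp_n":{"type":"number"},"only":{"type":"string"},"quiet":{"type":"boolean"},"lines":{"type":"string"}},"required":["increments"],"additionalProperties":false}. increments is a list of rows, 1 to 10 of them, each an object with the fields trans (a list: dx, dy, dz in mm), rot (a list: a rotation vector rx, ry, rz in rad); a field left out counts as zero; each row is the pose to reach, as a shift and turn from the pose commanded when the call began, along the tool's axes at that moment; what a row does not reach only later rows make up. A row lasts 1/8 s, in which the tool goes at most 62.5 mm and 0.188 rad, less where a joint would pass 70% of its speed; a pose out of reach is approached as far as the arm can. jaw is the opening from 0.0 (shut) to 1.0 (fully open), set as the call begins (left out keeps the last). The fingers move at their own pace and stop on an object; clamp_n is the grip in N (left out, the last holds). Time passes only in rows, so rows that do not move let the fingers close. The tool returns the time, the measured TCP pose, the force, the opening and the grip force at its end. only (a regular expression) keeps the lines of the reply that match it, lines (a string "A,B") keeps lines A to B, and quiet returns only ok. Input that does not fit is refused with a message, and nothing moves.
- bot.read_state(): the state, without advancing time (a new reading comes with each control period).
- bot.grab_frame(name): name is "scene" or "top" or "wrist"; returns a dict with "color" (400x640x3 uint8, red, green, blue), "depth" (400x640 float32, mm along the optical axis (not along the pixel's ray), 0 where there is no reading), "intrinsics" (3x3 intrinsics, pixels), "rvec" (rotation vector, rad) and "tvec" (3), from world to camera coordinates, as OpenCV has them; the wrist camera has in their place "tool_from_camera" (4x4, takes a point from camera to tool coordinates, whose origin is the TCP and whose axes are the flange's). Camera axes: x right, y down, z forward; pixel columns grow to the right and rows downward; lengths in mm; the calibration is good to about 2 mm. The wrist camera is an equidistant fisheye: a pixel r from the principal point sees the ray r / f radians off the axis. A picture is of the moment at which its call begins: read the wrist's pose just before it.
- bot.hand_in(): hands the job in; it is judged then, once.
The state is a dict: "time_s": time; "joint_positions": joint angles; "qvel": joint speeds; "effort": joint torques, N m; "ee_pos": TCP position; "orientation": TCP orientation; "force": force on the tool from outside, world axes, zero at the start; "torque": the same for the moment, N m; "grip_width": opening from 0.0 (shut) to 1.0 (fully open); "grip_force": force on a finger pad.
Only numpy, scipy, OpenCV 4.12 (cv2) and the standard library are available. Lean on these libraries where they do the work, as an engineer would, in place of code of your own. Each camera call takes 0.05 s, during which the arm holds its last target. There are 200 camera calls.

## Working session

There is one attempt and no reset: what is moved stays moved. The work goes in short steps, Python scripts to look and compute and a tool call to move; the robot and the scene stay as the last step left them, time stands still between calls to the robot, and variables do not carry over. Pictures are saved under pics/ and viewed, at most 10 in all, crops included, and the job is handed in when it is done.

```bash
ls; mkdir -p pics; python3 - <<'E'
from plant import bot
import cv2,numpy as np
s=bot.read_state();print({k:np.round(v,3) for k,v in s.items()})
ims=[]
for n in("top","scene"):
    f=bot.grab_frame(n);np.savez(f"{n}0.npz",**f)
    cv2.imwrite(f"pics/{n}0.png",f["color"][:,:,::-1]);print(n,f["intrinsics"],f["rvec"],f["tvec"])
E
```

```text
pics
plant.py
{'time_s': np.float64(0.0), 'joint_positions': array([-1.37 ,  0.182,  1.608,  0.   ,  1.354, -0.206]), 'qvel': array([ 0.   , -0.001, -0.001,  0.   , -0.001,  0.   ]), 'effort': array([-1.0000e-03, -4.4488e+01, -3.5133e+01, -0.0000e+00,  9.0000e-03,
       -0.0000e+00]), 'ee_pos': array([ 227.42 , -527.518,  230.369]), 'orientation': array([-3.14 , -0.   ,  0.407]), 'force': array([-0.465,  0.055, -0.102]), 'torque': array([ 0.059,  0.005, -0.004]), 'grip_force': np.float64(0.0), 'grip_width': np.float64(1.003)}
top [[421.93890027   0.         316.31531252]
 [  0.         421.93890027 199.31732492]
 [  0.           0.           1.        ]] [ 2.17881746 -2.19271238  0.02413068] [  90.22424418  498.03209982 1151.42451144]
scene [[439.72473852   0.         322.46071846]
 [  0.         439.72473852 207.36805437]
 [  0.           0.           1.        ]] [ 1.25221239 -1.967948    1.18268648] [ 287.22505631  305.92005304 1034.37160009]
```

View pics/top0.png

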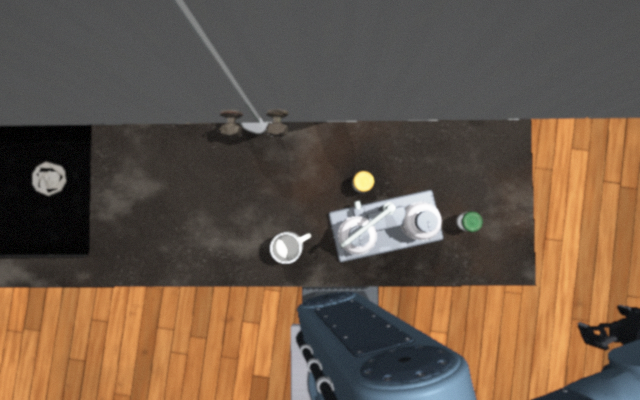

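View pics/scene0.png

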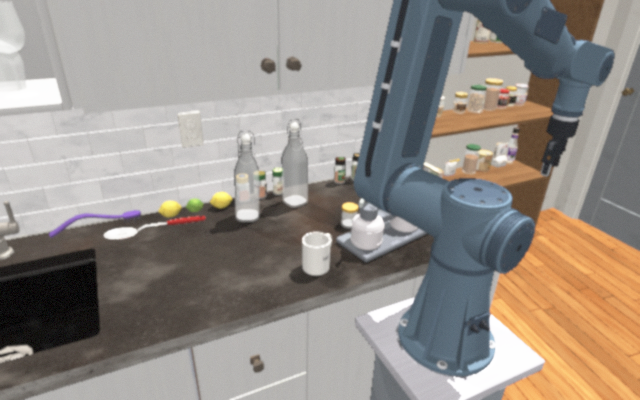

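The top view shows the filter base with corners near (331,213), (433,192), (442,240) and (340,262). The spout hub is near (390,208) and its tube runs over the left cap to (343,245). The right cap is near (424,219), the mug (286,247), the green-lidded jar (470,221) and the yellow-lidded jar (363,181). The scene view confirms this layout, but the arm partly hides it.

```bash
cat > h.py <<'E'
import numpy as np,cv2
def load(n):return dict(np.load(n+".npz"))
def world(f):
    K=f["intrinsics"];d=f["depth"];v,u=np.mgrid[:400,:640]
    c=np.stack([(u-K[0,2])/K[0,0]*d,(v-K[1,2])/K[1,1]*d,d],-1)
    R=cv2.Rodrigues(f["rvec"])[0];return (c-f["tvec"])@R
def px(f,p):
    return cv2.projectPoints(np.array(p,float).reshape(-1,1,3),f["rvec"],f["tvec"],f["intrinsics"],None)[0][:,0]
E
python3 - <<'E'
from h import *
f=load("top0");W=world(f)
for v in range(184,268,3): print(v,[ "%d"%W[v,u,2] for u in range(325,450,4)])
for p in[(331,213),(433,192),(442,240),(340,262),(390,208),(357,234),(424,219),(286,247),(470,221),(363,181)]:print(p,W[p[1],p[0]].round())
c=f["color"][160:285,265:490,::-1];cv2.imwrite("pics/topc.png",cv2.resize(c,None,fx=3.5,fy=3.5,interpolation=cv2.INTER_CUBIC))
E
```

```text
184 ['-1', '-1', '-5', '3', '0', '1', '-4', '38', '71', '64', '69', '70', '-1', '0', '-2', '-4', '0', '-2', '-1', '-2', '-2', '-3', '1', '-1', '1', '0', '-2', '-4', '-2', '-2', '-1', '-4']
187 ['-2', '-3', '0', '-1', '0', '-1', '0', '9', '68', '69', '67', '67', '0', '-3', '0', '-3', '-5', '-5', '-3', '-3', '-3', '-3', '-1', '-4', '-4', '0', '-3', '-5', '-1', '-1', '1', '-4']
190 ['0', '0', '1', '-3', '-1', '2', '-4', '2', '23', '66', '71', '-1', '4', '-2', '-2', '-4', '-6', '-1', '-1', '0', '-5', '-2', '-1', '-2', '0', '-1', '13', '-1', '0', '0', '0', '-2']
193 ['-2', '-3', '0', '-4', '1', '-2', '-5', '-2', '-7', '-1', '1', '2', '0', '0', '-3', '-1', '-1', '-1', '-2', '2', '-4', '4', '-2', '18', '20', '23', '23', '3', '0', '-1', '0', '-4']
196 ['-2', '-2', '0', '0', '0', '-2', '-2', '-2', '3', '-2', '0', '-1', '0', '-1', '0', '0', '-4', '-2', '0', '0', '18', '17', '20', '23', '23', '16', '17', '12', '-5', '2', '0', '-5']
199 ['0', '0', '-2', '0', '0', '0', '-2', '-1', '-4', '-4', '-5', '-1', '-1', '-3', '-1', '-3', '16', '21', '22', '18', '20', '19', '21', '21', '20', '18', '18', '18
[... 4003 characters left out ...]
, '-3', '-1', '2', '-1', '-5', '-4']
262 ['0', '-3', '0', '1175', '0', '-3', '0', '-4', '-2', '-2', '-2', '0', '-1', '-2', '-5', '-1', '1', '1', '-4', '0', '-3', '0', '-1', '-3', '0', '-1', '-1', '-3', '-4', '0', '-2', '-2']
265 ['0', '-1', '-2', '0', '0', '-2', '0', '-1', '1', '-4', '0', '0', '3', '-3', '-2', '0', '-6', '-2', '-4', '0', '-2', '-2', '-2', '0', '-4', '0', '-3', '-2', '-1', '-2', '0', '-5']
(331, 213) [461.  47.  17.]
(433, 192) [ 517. -236.    3.]
(442, 240) [ 384. -259.   -2.]
(340, 262) [325.  23.  -1.]
(390, 208) [469. -90. 183.]
(357, 234) [409. -12. 183.]
(424, 219) [ 443. -177.  144.]
(286, 247) [368. 172.   8.]
(470, 221) [ 444.   59. 1175.]
(363, 181) [543. -37.  70.]
```

View pics/topc.png

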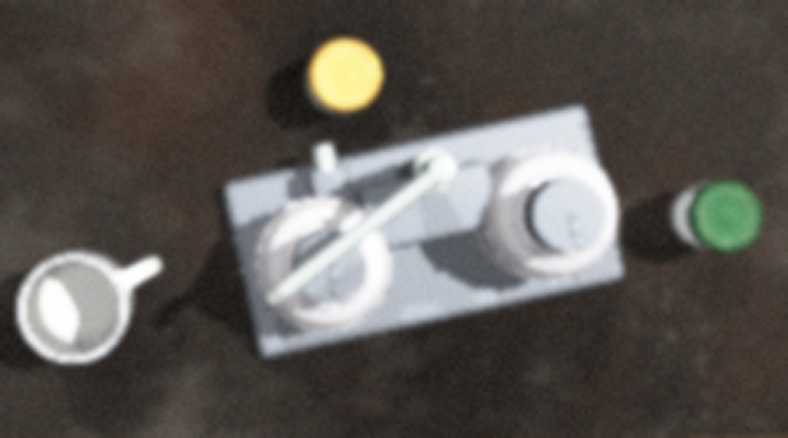

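The crop shows the tube running from the hub at about (435,165) in crop pixels to its tip at (272,300), crossing the left cap. The right cap is at (567,215), and the base corners are at (228,183), (582,107), (622,275) and (265,355).

```bash
python3 - <<'E'
from h import *
from scipy.optimize import least_squares
f=load("top0");W=world(f)[185:270,322:450].reshape(-1,3)
z=W[:,2]
def fitcircle(P,r):
    # min enclosing circle
    return cv2.minEnclosingCircle(P[:,:2].astype(np.float32))
b=W[(z>10)&(z<190)]
b=b[(b[:,2]<26)&(b[:,2]>14)]
r=cv2.minAreaRect(b[:,:2].astype(np.float32));print("base",r)
R=W[(z>138)&(z<150)]
for n,P in(("right",R[R[:,1]<-130]),("left",R[R[:,1]>-60])):
    P=P if n=="right" else P
    print(n,np.median(P,0),len(P),fitcircle(P,26))
S=W[(z>174)&(z<190)];c=S.mean(0);u=np.linalg.svd(S-c)[2][0];t=(S-c)@u
print("spout",c,u,S[t.argmin()],S[t.argmax()],np.ptp(t),len(S))
# model fit: yaw, origin using base rect
E
```

```text
base ((453.1874084472656, -95.14138793945312), (197.60623168945312, 288.9710998535156), 12.02442455291748)
right [ 437.89252373 -184.64913406  144.17851922] 365 ((437.9190979003906, -185.70704650878906), 26.994930267333984)
left [397.73486171 -21.48499617 144.60621233] 251 ((401.6717834472656, -19.111438751220703), 26.232723236083984)
spout [430.09395396 -40.27505982 181.36627907] [-0.60149054  0.79884077 -0.00790954] [473.63823902 -98.70577897 185.10094852] [380.59623452  23.2599815  178.30692438] 153.4488446804577 352
```

The fit is consistent. The cap spacing is 170.5 mm (170 expected), the cap tops are at 144 mm and the spout top at 182 mm. The yaw is about 0.214 rad, the pivot about (469,-92) and the left cap about (402,-19). I'll move above the spout with the fingers set to straddle the tube.

Call:
send_path([
  {"trans": [37, -41, -10], "rot": [0, 0, 0.133]},
  {"trans": [74, -81, -20], "rot": [0, 0, 0.266]},
  {"trans": [111, -122, -30], "rot": [0, 0, 0.4]},
  {"trans": [148, -163, -30], "rot": [0, 0, 0.533]},
  {"trans": [185, -204, -30], "rot": [0, 0, 0.666]},
  {"trans": [221, -244, -30], "rot": [0, 0, 0.8]},
  {"trans": [258, -285, -30], "rot": [0, 0, 0.933]},
  {"trans": [295, -326, -30], "rot": [0, 0, 1.066]},
  {"trans": [332, -366, -30], "rot": [0, 0, 1.2]},
  {"trans": [369, -407, -30], "rot": [0, 0, 1.332]},
], jaw=0.5)

```text
time_s: 1.35
ee_pos: [405.3, -7.6, 261.3]
orientation: [-3.141, -0.0, -0.927]
force: [-0.4, 0.1, 0.5]
grip_width: 0.5
grip_force: 0.0
```

Call:
send_path([
  {},
  {},
])

```text
time_s: 1.6
ee_pos: [404.8, -9.3, 261.0]
orientation: [3.141, 0.0, -0.92]
force: [-0.1, 0.5, 0.1]
grip_width: 0.499
grip_force: 0.0
```

```bash
cat >> h.py <<'E'
from scipy.spatial.transform import Rotation as Ro
def rows(s,targets):
    "targets: list of world x,y,z,yaw (tool down); prints tool-axis rows"
    R=Ro.from_euler("xyz",s["orientation"]);out=[]
    for x,y,z,w in targets:
        d=R.inv().apply(np.array([x,y,z])-s["ee_pos"])
        r=(R.inv()*Ro.from_euler("xyz",[np.pi,0,w])).as_rotvec()
        out.append("%.0f %.0f %.0f 0 0 %.3f"%(*d,r[2]))
    print(";".join(out))
def wristsnap(bot,name):
    s=bot.read_state();f=bot.grab_frame("wrist")
    np.savez(name+".npz",pos=s["ee_pos"],ori=s["orientation"],**f)
    cv2.imwrite("pics/%s.png"%name,f["color"][:,:,::-1])
def wworld(f):
    K=f["intrinsics"];v,u=np.mgrid[:400,:640];a=(u-K[0,2])/K[0,0];b=(v-K[1,2])/K[1,1];r=np.hypot(a,b)
    k=np.where(r>1e-9,np.tan(np.clip(r,0,1.5))/np.maximum(r,1e-9),1);d=f["depth"]
    c=np.stack([a*k*d,b*k*d,d],-1);T=f["tool_from_camera"]
    return (c@T[:3,:3].T+T[:3,3])@Ro.from_euler("xyz",f["ori"]).as_matrix().T+f["pos"]
E
python3 - <<'E'
from plant import bot
from h import *
s=bot.read_state();print(s["time_s"],s["ee_pos"],s["orientation"],s["joint_positions"].round(2))
wristsnap(bot,"w1");f=load("w1");print(f["tool_from_camera"].round(2),f["intrinsics"])
W=wworld(f);W=W[f["depth"]>0];z=W[:,2]
near=(np.hypot(W[:,0]-420,W[:,1]+92)<190)
for a,b in((170,190),(138,150)):
    m=near&(z>a)&(z<b);P=W[m];print(a,len(P),P.mean(0) if len(P) else 0)
np.save("w1p.npy",W[near])
E
```

```text
1.6 [404.81863945  -9.26993193 261.01154744] [ 3.14079604e+00  2.43899371e-04 -9.20303457e-01] [-0.32 -0.25  1.97 -0.    1.43  2.17]
[[   0.     -0.95   -0.31   80.02]
 [   1.      0.      0.      0.6 ]
 [  -0.     -0.31    0.95 -143.12]
 [   0.      0.      0.      1.  ]] [[309.70691629   0.         321.94670993]
 [  0.         309.70691629 199.97290826]
 [  0.           0.           1.        ]]
170 3398 [432.86803028 -47.83242837 183.35882686]
138 4210 [ 419.40959911 -108.78612457  146.2959731 ]
```

View pics/w1.png

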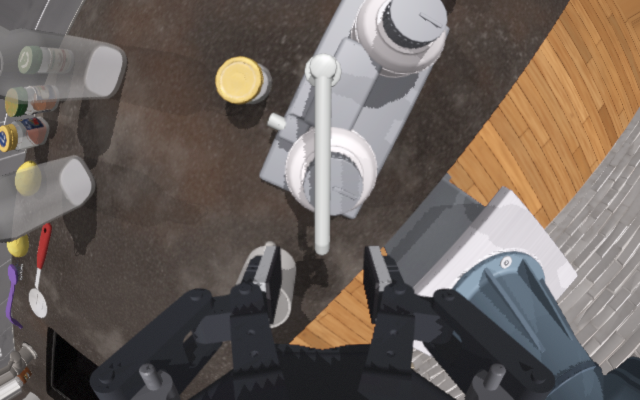

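The wrist view shows the tube at column 322 (hub at (323,68), tip at (322,248)), centred between the open fingers. The left cap is under it at about (330,175), and the right cap is at (418,20).

```bash
python3 - <<'E'
from plant import bot
from h import *
W=np.load("w1p.npy");z=W[:,2];R=W[(z>140)&(z<150)]
C=[]
for P in(R[R[:,1]<-130],R[R[:,1]>-60]):
    c=cv2.minEnclosingCircle(P[:,:2].astype(np.float32));print(c,np.median(P[:,2]));C.append(c[0])
S=W[(z>174)&(z<190)];c=S.mean(0);u=np.linalg.svd(S-c)[2][0];t=(S-c)@u;print(S[t.argmin()],S[t.argmax()],u)
C=np.array(C);d=C[1]-C[0];yaw=np.arctan2(-d[0],d[1]);m=C.mean(0);piv=m+50*np.array([np.cos(yaw),np.sin(yaw)]);print(np.hypot(*d),yaw,piv)
th=np.arctan2(u[1],u[0])%np.pi;print("spout",np.degrees(th),th-np.pi-yaw)
s=bot.read_state()
def P(a,z,r=105):  # spout angle a
    w=np.pi+yaw+a
    return (piv[0]+r*np.cos(w),piv[1]+r*np.sin(w),z,w-np.pi)
a0=th-np.pi-yaw
print(P(a0,160));rows(s,[P(a0,z) for z in(240,200,160)])
s2=dict(s);p=P(a0,160);s2["ee_pos"]=np.array(p[:3]);s2["orientation"]=np.array([np.pi,0,p[3]])
rows(s2,[P(a,160) for a in a0+np.linspace(0,1.15,9)[1:]])
E
```

```text
((437.20111083984375, -187.37420654296875), 26.79387664794922) 146.4607707842198
((401.7022705078125, -22.305461883544922), 27.00525665283203) 146.58403066267763
[ 472.69286315 -103.09747516  182.79250478] [381.6080767   23.76536775 177.86199142] [-0.6039822   0.79697517 -0.00600587]
168.84270232484764 0.21182862196574634 [468.33409494 -94.32743426]
spout 127.15642052118156 -1.1341230724104372
(np.float64(404.9148199593489), np.float64(-10.643531619792853), 160, np.float64(-0.9222944504446913))
1 0 21 0 0 0.000;1 0 61 0 0 0.000;1 0 101 0 0 0.000
1 15 0 0 0 -0.144;4 30 0 0 0 -0.288;10 44 0 0 0 -0.431;17 57 0 0 0 -0.575;26 69 0 0 0 -0.719;37 80 0 0 0 -0.863;49 89 0 0 0 -1.006;62 96 0 0 0 -1.150
```

Call:
send_path([
  {"trans": [1, 0, 35]},
  {"trans": [1, 0, 70]},
  {"trans": [1, 0, 90]},
  {"trans": [1, 0, 104]},
  {"trans": [1, 0, 104]},
])

```text
time_s: 2.28
ee_pos: [405.1, -10.9, 156.6]
orientation: [3.141, 0.001, -0.924]
force: [-1.1, -0.5, 0.4]
grip_width: 0.495
grip_force: 0.0
```

Call:
send_path([
  {"trans": [1, 15, 0], "rot": [0, 0, -0.144]},
  {"trans": [4, 30, 0], "rot": [0, 0, -0.288]},
  {"trans": [10, 44, 0], "rot": [0, 0, -0.431]},
  {"trans": [17, 57, 0], "rot": [0, 0, -0.575]},
  {"trans": [26, 69, 0], "rot": [0, 0, -0.719]},
  {"trans": [37, 80, 0], "rot": [0, 0, -0.863]},
  {"trans": [49, 89, 0], "rot": [0, 0, -1.006]},
  {"trans": [62, 96, 0], "rot": [0, 0, -1.15]},
  {"trans": [62, 96, 0], "rot": [0, 0, -1.15]},
])

```text
time_s: 3.4
ee_pos: [367.1, -118.6, 158.3]
orientation: [3.14, -0.001, 0.225]
force: [0.1, 0.2, 0.2]
grip_width: 0.502
grip_force: 0.0
```

```bash
python3 - <<'E'
from plant import bot
from h import *
s=bot.read_state();print(s["time_s"],s["ee_pos"],s["orientation"],s["joint_positions"].round(2),s["force"])
wristsnap(bot,"w2")
f=load("w2");W=wworld(f);W=W[f["depth"]>0];z=W[:,2]
S=W[(z>176)&(z<188)&(np.hypot(W[:,0]-468,W[:,1]+93)<95)];c=S.mean(0);u=np.linalg.svd(S-c)[2][0];th=np.arctan2(-u[1],-u[0]);print("tube",len(S),c,u,(th-.213)%np.pi)
yaw=.213;piv=np.array([468.5,-93])
def P(a,z,r=105):
    w=np.pi+yaw+a;return (piv[0]+r*np.cos(w),piv[1]+r*np.sin(w),z,w-np.pi)
a1=s["orientation"][2]-yaw;print("a now",a1)
rows(s,[P(a,s["ee_pos"][2]) for a in np.linspace(a1,1.15,9)[1:]])
E
```

```text
3.4 [ 367.12146845 -118.60958515  158.26097387] [ 3.14032533e+00 -1.05946444e-03  2.24659292e-01] [-0.62 -0.19  2.13 -0.    1.2   0.72] [0.08298028 0.16994428 0.19946547]
tube 7991 [431.36363568 -98.86314437 183.50320388] [-0.99365585 -0.11222384 -0.0073385 ] 3.0410564413999746
a now 0.011659292038510655
1 13 0 0 0 -0.142;4 27 0 0 0 -0.285;9 41 0 0 0 -0.427;16 54 0 0 0 -0.569;25 66 0 0 0 -0.711;36 77 0 0 0 -0.854;47 86 0 0 0 -0.996;61 93 0 0 0 -1.138
```

View pics/w2.png

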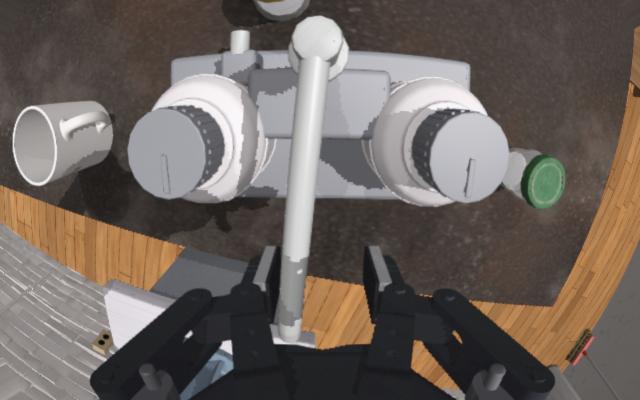

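The spout is following: its tube lies against the trailing left finger at about (290,270), at roughly -0.10 rad. Both caps are now visible, left (165,150) and right (465,155), with their pointers to the front. I'll go on to 1.15 commanded.

Call:
send_path([
  {"trans": [1, 13, 0], "rot": [0, 0, -0.142]},
  {"trans": [4, 27, 0], "rot": [0, 0, -0.285]},
  {"trans": [9, 41, 0], "rot": [0, 0, -0.427]},
  {"trans": [16, 54, 0], "rot": [0, 0, -0.569]},
  {"trans": [25, 66, 0], "rot": [0, 0, -0.711]},
  {"trans": [36, 77, 0], "rot": [0, 0, -0.854]},
  {"trans": [47, 86, 0], "rot": [0, 0, -0.996]},
  {"trans": [61, 93, 0], "rot": [0, 0, -1.138]},
  {"trans": [61, 93, 0], "rot": [0, 0, -1.138]},
])

```text
time_s: 4.58
ee_pos: [447.4, -194.4, 157.6]
orientation: [3.141, 0.001, 1.363]
force: [-0.5, -0.2, -0.4]
grip_width: 0.498
grip_force: 0.0
```

```bash
python3 - <<'E'
from plant import bot
from h import *
s=bot.read_state();print(s["ee_pos"],s["orientation"],s["joint_positions"].round(2),s["force"])
wristsnap(bot,"w3")
f=load("w3");W=wworld(f);W=W[f["depth"]>0];z=W[:,2]
S=W[(z>176)&(z<188)&(np.hypot(W[:,0]-468,W[:,1]+93)<95)];c=S.mean(0);u=np.linalg.svd(S-c)[2][0];th=np.arctan2(-u[1],-u[0]);print("tube",len(S),c,(th-.213)%np.pi)
for n in("w2","w3"):
    f=load(n);W=wworld(f);W=W[f["depth"]>0];z=W[:,2]
    P=W[(z>141)&(z<151)&(np.hypot(W[:,0]-402,W[:,1]+21)<45)];
    if len(P): print(n,len(P),np.median(P[:,2]),cv2.minEnclosingCircle(P[:,:2].astype(np.float32)),cv2.minAreaRect(P[:,:2].astype(np.float32)))
E
```

```text
[ 447.35007963 -194.41366333  157.5704509 ] [3.14149363e+00 5.03746106e-04 1.36258520e+00] [-0.65  0.07  1.89 -0.    1.18 -0.45] [-0.46443885 -0.23313436 -0.36116005]
tube 7946 [ 456.37574025 -128.82672699  183.52587269] 1.023987712813644
w2 5760 146.54488641984875 ((401.47210693359375, -22.529930114746094), 26.639142990112305) ((401.5712890625, -22.13330078125), (51.25566101074219, 52.39556121826172), 22.86017417907715)
w3 640 146.23021657699923 ((396.04052734375, -39.01212692260742), 19.358217239379883) ((394.4373474121094, -42.90998077392578), (8.836748123168945, 38.71590042114258), 67.64236450195312)
```

The spout is at 1.024 rad, over the right cap. Next I'll lift clear and go above the left cap, which I measure at (401.6,-22.3) with its top at 146.5.

Call:
send_path([
  {"trans": [0, 0, -40]},
  {"trans": [0, 0, -80]},
  {"trans": [40, -20, -88]},
  {"trans": [80, -40, -88]},
  {"trans": [120, -60, -88]},
  {"trans": [159, -80, -88]},
  {"trans": [159, -80, -88]},
  {"trans": [159, -80, -88]},
], jaw=1.0)

```text
time_s: 5.62
ee_pos: [401.2, -22.5, 245.7]
orientation: [3.14, 0.0, 1.364]
force: [0.6, 0.3, -0.5]
grip_width: 1.0
grip_force: 0.0
```

```bash
python3 - <<'E'
from plant import bot
from h import *
wristsnap(bot,"w4")
s=bot.read_state();print(s["ee_pos"],s["orientation"],s["joint_positions"].round(2),s["force"])
f=load("w4");W=wworld(f);W=W[f["depth"]>0];z=W[:,2]
P=W[(z>141)&(z<151)&(np.hypot(W[:,0]-402,W[:,1]+21)<45)];print(len(P),cv2.minAreaRect(P[:,:2].astype(np.float32)),cv2.minEnclosingCircle(P[:,:2].astype(np.float32)))
rows(s,[(401.6,-22,114,s["orientation"][2])])
S=W[(z>176)&(z<188)&(np.hypot(W[:,0]-468,W[:,1]+93)<95)];c=S.mean(0);u=np.linalg.svd(S-c)[2][0];th=np.arctan2(-u[1],-u[0]);print("tube",len(S),c,(th-.213)%np.pi)
E
```

```text
[401.35044778 -22.94322268 245.58517077] [3.14058062e+00 3.69177552e-04 1.36346261e+00] [-0.35 -0.25  1.99 -0.    1.39 -0.15] [ 0.50593906  0.32737582 -0.15117968]
2939 ((401.4591979980469, -21.459941864013672), (52.33079147338867, 51.070865631103516), 32.863243103027344) ((401.62579345703125, -21.120532989501953), 26.535621643066406)
1 -0 132 0 0 0.000
tube 692 [ 448.6374285  -143.49020197  182.57013628] 1.0392767790336273
```

Cap centre confirmed at (401.5,-21.5), within 1.5 mm of the tool. I'll descend and grip.

Call:
send_path([
  {"trans": [1, 0, 30]},
  {"trans": [1, 0, 60]},
  {"trans": [1, 0, 85]},
  {"trans": [1, 0, 105]},
  {"trans": [1, 0, 120]},
  {"trans": [1, 0, 130]},
  {"trans": [1, 0, 130]},
])

```text
time_s: 6.55
ee_pos: [401.0, -21.8, 114.7]
orientation: [-3.14, -0.0, 1.364]
force: [-0.5, 0.4, 0.4]
grip_width: 0.997
grip_force: 0.0
```

Call:
send_path([
  {},
  {},
  {},
  {},
  {},
  {},
], jaw=0, clamp_n=50)

```text
time_s: 7.3
ee_pos: [401.9, -21.7, 116.3]
orientation: [3.14, 0.0, 1.366]
force: [-1.4, -0.3, 5.4]
grip_width: 0.6
grip_force: 52.3
```

```bash
python3 - <<'E'
from plant import bot
from h import *
s=bot.read_state();print(s["force"],s["torque"]);wristsnap(bot,"w5")
E
```

```text
[-1.36079554 -0.28936794  5.38033263] [ 0.01154832  0.2810032  -0.04558381]
```

View pics/w5.png

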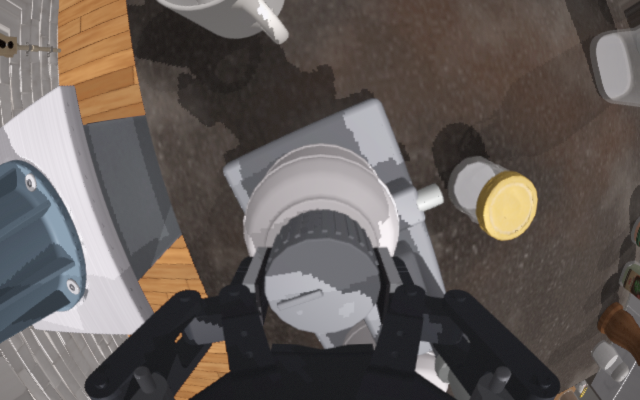

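The cap (320,285) is gripped centrally, with its pointer rib at (298,296) to the front. The width of 0.60 is about 51 mm. I'll try counter-clockwise first, gently.

Call:
send_path([
  {"rot": [0, 0, -0.03]},
  {"rot": [0, 0, -0.06]},
  {"rot": [0, 0, -0.09]},
  {"rot": [0, 0, -0.12]},
  {"rot": [0, 0, -0.12]},
])

```text
time_s: 7.98
ee_pos: [402.3, -21.6, 116.3]
orientation: [3.139, 0.0, 1.487]
force: [-0.5, 0.5, 5.9]
grip_width: 0.598
grip_force: 52.3
```

```bash
python3 -c "
from plant import bot
s=bot.read_state();print(s['force'].round(1),s['torque'].round(2),s['orientation'],s['effort'].round(2))"
```

```text
[-0.5  0.5  5.9] [0.1  0.14 0.09] [3.13937246e+00 4.44301197e-04 1.48662935e+00] [ -0.33 -24.49 -28.21  -0.07  -0.27  -0.05]
```

It turned 7° with hardly any torque, so this seems to be the loosening way. I'll continue to 72°, then check the pointer.

Call:
send_path([
  {"rot": [0, 0, -0.12]},
  {"rot": [0, 0, -0.24]},
  {"rot": [0, 0, -0.36]},
  {"rot": [0, 0, -0.48]},
  {"rot": [0, 0, -0.6]},
  {"rot": [0, 0, -0.72]},
  {"rot": [0, 0, -0.84]},
  {"rot": [0, 0, -0.96]},
  {"rot": [0, 0, -1.08]},
  {"rot": [0, 0, -1.14]},
])

```text
time_s: 9.22
ee_pos: [402.5, -21.7, 116.3]
orientation: [3.141, 0.003, 2.629]
force: [1.0, 0.3, 4.9]
grip_width: 0.592
grip_force: 52.3
```

Call:
send_path([
  {},
  {},
])

```text
time_s: 9.48
ee_pos: [402.4, -21.7, 116.3]
orientation: [3.141, 0.003, 2.625]
force: [-0.4, 0.2, 6.4]
grip_width: 0.595
grip_force: 52.3
```

```bash
python3 -c "
from plant import bot
from h import *
s=bot.read_state();print(s['force'].round(1),s['torque'].round(2),s['orientation'],s['joint_positions'].round(2));wristsnap(bot,'w6')"
```

```text
[-0.4  0.2  6.4] [0.07 0.02 0.09] [3.14101897e+00 2.62979594e-03 2.62536423e+00] [-0.35 -0.07  2.13  0.    1.08 -1.41]
```

View pics/w6.png

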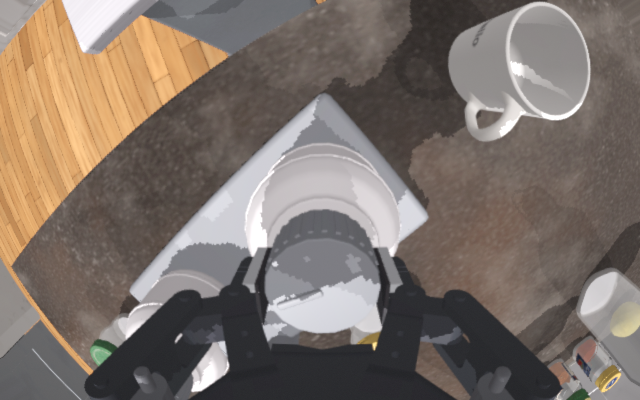

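The pointer rib is still at (298,297) in the tool's view, so the cap turned the full 72° with the gripper. Now the straight lift.

Call:
send_path([
  {"trans": [0, 0, -4]},
  {"trans": [0, 0, -8]},
  {"trans": [0, 0, -14]},
  {"trans": [0, 0, -22]},
  {"trans": [0, 0, -30]},
])

```text
time_s: 10.15
ee_pos: [401.0, -21.4, 145.8]
orientation: [-3.141, -0.001, 2.625]
force: [-0.9, 0.9, -0.0]
grip_width: 0.593
grip_force: 52.5
```

Call:
send_path([
  {"trans": [0, 0, -15]},
  {"trans": [0, 0, -30]},
  {"trans": [0, 0, -45]},
  {"trans": [0, 0, -58]},
  {"trans": [0, 0, -66]},
  {"trans": [0, 0, -70]},
  {"trans": [0, 0, -70]},
  {"trans": [0, 0, -70]},
  {"trans": [0, 0, -70]},
  {"trans": [0, 0, -70]},
])

```text
time_s: 11.4
ee_pos: [401.2, -21.4, 215.0]
orientation: [-3.142, -0.001, 2.625]
force: [-0.1, -0.1, -0.5]
grip_width: 0.596
grip_force: 52.6
```

Call:
send_path([
  {},
  {},
  {},
  {},
])

```text
time_s: 11.9
ee_pos: [401.3, -21.4, 215.3]
orientation: [3.142, 0.0, 2.625]
force: [0.5, -0.0, -0.8]
grip_width: 0.595
grip_force: 52.6
```

```bash
python3 -c "
from plant import bot
from h import *
s=bot.read_state();print(s['qvel'].round(3),s['ee_pos'],s['grip_force']);wristsnap(bot,'w7')
f=load('w7');W=wworld(f);W=W[f['depth']>0];z=W[:,2]
P=W[(z>225)&(z<262)&(np.hypot(W[:,0]-402,W[:,1]+21)<24)];print(len(P),np.percentile(P[:,2],[10,50,90]))
S=W[(z>176)&(z<188)&(np.hypot(W[:,0]-468,W[:,1]+93)<130)&(W[:,1]<-60)];print(len(S),S.mean(0) if len(S) else 0)
f=bot.grab_frame('top');W=world(f).reshape(-1,3);z=W[:,2];P=W[(z>138)&(z<150)&(np.hypot(W[:,0]-437,W[:,1]+186)<35)];print('right',len(P),P.mean(0) if len(P) else 0)"
```

```text
[-0.001 -0.001  0.001  0.    -0.001  0.001] [401.34993555 -21.43781139 215.32184559] 52.58071068674326
7510 [244.74249406 245.44909712 246.25729574]
529 [ 458.97639874 -106.76361554  182.19252214]
right 249 [ 437.73280242 -184.92142239  144.54016635]
```

View pics/w7.png

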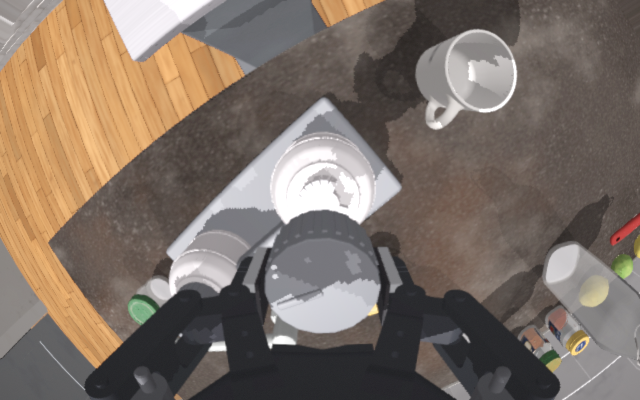

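The cap (322,280) is in the fingers, level, with its top at 245 mm (underside about 99 mm above the neck). The bare neck shows at (322,190), and the right cap hasn't moved.

```bash
python3 -c "
from plant import bot
print(bot.hand_in())"
```

```text
the job is handed in; nothing more can be done
None
```

The job is handed in: the spout is over the right cap (about 1.03 rad), and the left cap came off counter-clockwise (ordinary thread, so no reverse try was needed) and is held level and still about 10 cm above its neck; the right cap did not move, and I didn't measure the bystanders again; no verdict came back.

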